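# Push the sugar bowl into the corner of the tile kerb

### The job

The lidded sugar bowl has been left out near the gas knob: push it slowly along the counter with the fingers, without lifting it, right into the inside corner of the low L-shaped tile kerb, so that it rests against both sides. Keep its lid on and do not touch the lid, leave the gas knob, crock, tong and scraper as they are, and take the hand away.

Things in the scene. Friction and masses are not known exactly. Their poses are not given: they have to be found in the camera images.
- sugar_bowl: White round ceramic sugar bowl, open vessel under its lid, loose, about 0.35 kg, standing upright on the counter. Origin: centre of its underside, z up. Foot 68 mm across, widening to 92 mm (the widest part, a straight wall from 14 to 42 mm above the counter), rim 82 mm across at 55 mm. Slides with ordinary friction; its own yaw does not matter.
- bowl_lid: White round ceramic lid, loose, 80 g, resting on the bowl's rim with a 6 mm deep plug inside the mouth. Origin: centre of the plug's underside, which lies 49 mm above the bowl's origin. 78 mm across; a knob 20 mm across on top ends 76 mm above the counter.
- kerb: Fixed L-shaped kerb of cream ceramic, 40 mm high, 20 mm thick. Origin: the inside corner at counter height, z up. The space inside the corner is on its -x and -y side: the back leg's inner face lies in the plane x = 0 and runs from y = 0 to y = -180 mm; the side leg's inner face lies in the plane y = 0 and runs from x = 0 to x = -140 mm. A bowl touching both faces has its centre at x = -46 mm, y = -46 mm of this frame.
- crock: Bystander: chrome utensil crock, 100 mm across, 150 mm tall, with a wooden spoon standing in it up to 282 mm; loose. Origin: centre of its underside.
- tong: Bystander: steel kitchen tong lying flat, 230 mm long along its x, up to 48 mm wide, 15 mm high; loose. Origin: about the middle, on the counter.
- scraper: Bystander: flat grey plastic scraper, 193 mm long along its x (blade 70 mm wide at +x), 12 mm high; loose. Origin: about the middle, on the counter.
- gas_knob_end (a point): Bystander: a point at the end of the bar grip of the rotary gas valve knob (44 mm across, about 45 mm tall, black on a steel base), 20 mm from its turning axis. The knob turns easily and stays where it is left.
There are look-alikes about, which are no part of the job. Leave any purple look-alike of the sugar_bowl alone.

How it is judged:
By the outcome, as a careful person would: the job done as asked, in the order asked, and still so for the second after the job is handed in, with the robot touching nothing.
It also fails if it takes over 58 s, if anything falls off the work surface, if the arm or the gripper's body presses on something with over 40 N, if the wrist force passes 120 N, or if a joint passes its speed limit or range.

### The arm

A 6-joint arm with a two-finger parallel gripper is mounted at the origin on the work surface. World frame = base frame: x ahead of the robot, y to its left, z up, the work surface at z = 0. Lengths are in m, angles in rad, forces in N, time in s.
With the tool pointing down it reaches from about 0.3 to 1 m from the base axis. Payload 5.1 kg.
Tool frame: the origin (TCP) lies midway between the tips of the shut fingers; the grasp point (between the pads) lies behind it (manip.hold_point_z is the z of the grasp point in the tool frame, in m); z points along the fingers, y is the line along which they close (so a half turn about z gives the same grasp; the last joint's range is limited). The gripper opens to 95 mm and grips with 3 to 60 N. Pads are 20 mm wide; open, the fingers measure 119 mm over their backs; the gripper's body (75 mm by 180 mm) begins 59 mm behind the grasp point.
Start: joints at [1.211, 0.124, 1.65, -0, 1.367, -0.083], TCP at [0.178, 0.625, 0.187] pointing down, gripper open.
Joint ranges: [-2.61, 2.61], [-1.02, 2.33], [0.03, 2.71], [-1.35, 4.49], [0.32, 2.68], [-2.91, 2.91]. Speed limits (rad/s): [2.57, 2.57, 3.14, 3.14, 3.14, 3.14].

### API

Orientations are given as a rotation vector (axis times angle).
In Python, from plant import manip gives the robot as it stands.
- The arm moves only by the tool step_arm, never from a script. Its argument "moves" is a list of rows, each an object with "xyz": the shift along the tool's x, y, z each as a share of 0.3 m, from -1 to 1, a list of three; "rot": the turn, a rotation vector about the tool's x, y, z each as a share of 45 degrees, from -1 to 1, a list of three; "hand": the closure, from 0 (fully open) to 1 (shut). A call has 1 to 10 rows; each row is the pose to reach, as a shift and turn from the pose commanded when the call began, along the tool's axes at that moment; what a row does not reach only later rows make up. A row lasts 1/8 s, in which the tool goes at most 62.5 mm and 10.7 degrees, less where a joint would pass 70% of its speed; a pose out of reach is approached as far as the arm can. A call with a number of a shift or a turn outside -1 to 1 is refused whole. A call with a gripper value outside its range is refused whole. The fingers move at their own pace and stop on an object; "newtons" is the grip in N (left out, the last holds). Time passes only in rows, so rows that repeat a pose let the fingers close. It gives the time, the measured TCP pose, the force, the opening and the grip force at its end, in the units of the state.
- manip.read_state(): the state, without advancing time (a new reading comes with each control period).
- manip.get_image(name): name is "scene" or "side" or "wrist"; returns (picture, depth): 480x640x3 uint8, red, green, blue; 480x640 float32, m along the optical axis (not along the pixel's ray), 0 where there is no reading.
- manip.calibration(name): a dict with "K" (3x3 intrinsics, pixels), "R" (3x3) and "t" (3): a world point X has camera coordinates R X + t. Camera axes: x right, y down, z forward; pixel columns grow to the right and rows downward; lengths in m; the calibration is good to about 2 mm. The wrist camera is an equidistant fisheye: a pixel r from the principal point sees the ray r / f radians off the axis. A picture is of the moment at which its call begins: read the wrist's pose just before it. calibration takes no time and is no camera call; for the wrist camera it gives the pose at the moment of the call.
- manip.finish_job(): hands the job in; it is judged then, once.
Trained networks look in the newest picture that a camera, given by its name, has taken for a name from the list of things; names that differ only in an ending like _2 or _b are one class to them, and where a whole thing is asked for, a point or a joint stands for the part that bears it (a point fixed in the world has none). Each returns a list of dicts, best first, with "score" (0 to 1); they miss things now and then, are a little off and sometimes report something else, mostly with a low value. They report only what shows in the picture. A call takes as long as a camera call. They do not tell look-alikes from the thing itself.
- manip.cut_out(camera, name): "region" (480x640 bool, what is visible of it) and "box" ([left, top, right, bottom] in pixels, round what is visible of it).
- manip.spot_point(camera, name): "at" ([row, column] in pixels: a listed point, or the origin of a listed thing).
The state is a dict: "clock": time; "q": joint angles; "joint_vel": joint speeds; "tau": joint torques, N m; "ee_pos": TCP position; "orientation": TCP orientation; "wrist_force": force on the tool from outside, world axes, zero at the start; "torque": the same for the moment, N m; "grip_width": finger opening in m; "grasp_force": force on a finger pad.
Only numpy, scipy, OpenCV 4.12 (cv2) and the standard library are available. Lean on these libraries where they do the work, as an engineer would, in place of code of your own. Each camera call takes 0.05 s, during which the arm holds its last target. There are 200 camera calls.

## Working session

There is one attempt and no reset: what is moved stays moved. The work goes in short steps, Python scripts to look and compute and a tool call to move; the robot and the scene stay as the last step left them, time stands still between calls to the robot, and variables do not carry over. Pictures are saved under pics/ and viewed, at most 10 in all, crops included, and the job is handed in when it is done.

Besides the shell and the picture viewer there is one more tool, called after ">>>" as name(argument=value, ...) on one line, values as JSON. step_arm: Moves the arm, as the interface text tells. Shift numbers are shares of 0.3 m and turn numbers shares of 45 degrees, none past 1 either way. Its arguments: {"type":"object","properties":{"moves":{"type":"array","items":{"type":"object","properties":{"xyz":{"type":"array","items":{"type":"number","minimum":-1,"maximum":1}},"rot":{"type":"array","items":{"type":"number","minimum":-1,"maximum":1}},"hand":{"type":"number"}}}},"newtons":{"type":"number"}},"required":["moves"]}

```bash
mkdir -p pics
cat > h.py <<'E'
import numpy as np, cv2
from plant import manip
def world(cam,rc,depth,c=None):
    c=c or manip.calibration(cam); K=np.array(c["K"]);R=np.array(c["R"]);t=np.array(c["t"])
    r,cc=np.asarray(rc,float).T
    d=depth[r.round().astype(int),cc.round().astype(int)]
    p=np.stack([(cc-K[0,2])/K[0,0]*d,(r-K[1,2])/K[1,1]*d,d],1)
    return (p-t)@R
E
python3 - <<'E'
from h import *
s=manip.read_state();print(s["clock"],s["ee_pos"],s["orientation"],s["grip_width"],manip.hold_point_z)
for cam in("scene","side"):
    im,d=manip.get_image(cam);im=im[...,::-1].copy()
    np.save(f"{cam}.npy",d)
    for n in("sugar_bowl","bowl_lid","kerb","crock","tong","scraper","gas_knob_end"):
        for o in manip.cut_out(cam,n)[:3]:
            if o["score"]<.2: continue
            rc=np.argwhere(o["region"]); 
            rc=rc[d[rc[:,0],rc[:,1]]>0]
            if len(rc)==0: continue
            w=world(cam,rc,d)
            print(cam,n,round(o["score"],2),np.round(o["box"]),"lo",np.percentile(w,2,axis=0).round(3),"hi",np.percentile(w,98,axis=0).round(3),"med",np.median(w,axis=0).round(3))
            b=[int(v) for v in o["box"]];cv2.rectangle(im,b[:2],b[2:],(0,0,255),1);cv2.putText(im,n,b[:2],0,.4,(255,0,0),1)
        for o in manip.spot_point(cam,n)[:3]:
            if o["score"]<.2: continue
            print("   pt",n,round(o["score"],2),np.round(o["at"]),world(cam,[o["at"]],d).round(3))
    cv2.imwrite(f"pics/{cam}0.png",im)
E
```

```text
0.0 [0.17741942 0.62459436 0.18599491] [-0.43336792 -3.11110266  0.00318448] 0.0951131443058485 -0.0188
scene sugar_bowl 0.97 [229. 225. 270. 267.] lo [ 0.56  -0.137  0.003] hi [ 0.649 -0.052  0.057] med [ 0.611 -0.097  0.036]
scene sugar_bowl 0.91 [240. 164. 278. 195.] lo [ 0.292 -0.248 -0.   ] hi [ 0.385 -0.164  0.057] med [ 0.354 -0.204  0.036]
scene sugar_bowl 0.82 [328. 190. 362. 224.] lo [0.326 0.006 0.002] hi [0.417 0.091 0.057] med [0.387 0.048 0.037]
   pt sugar_bowl 0.81 [222. 276.] [[ 0.495 -0.082  0.03 ]]
   pt sugar_bowl 0.71 [190. 261.] [[ 0.376 -0.184  0.025]]
   pt sugar_bowl 0.66 [254. 247.] [[ 0.645 -0.08   0.04 ]]
scene bowl_lid 0.84 [260. 192. 292. 213.] lo [ 0.419 -0.135  0.054] hi [ 0.494 -0.062  0.076] med [ 0.465 -0.094  0.06 ]
   pt bowl_lid 0.62 [204. 279.] [[ 0.463 -0.089  0.059]]
scene kerb 0.83 [314. 253. 417. 312.] lo [0.502 0.089 0.002] hi [0.668 0.278 0.043] med [0.652 0.211 0.034]
   pt kerb 0.77 [307. 397.] [[0.647 0.27  0.015]]
scene crock 0.69 [139. 193. 199. 302.] lo [ 0.714 -0.242  0.005] hi [ 0.813 -0.145  0.268] med [ 0.792 -0.175  0.108]
scene
[... 1627 characters left out ...]
[ 0.76  -0.206  0.112]
   pt crock 0.93 [336. 466.] [[ 0.732 -0.231  0.042]]
side tong 0.65 [263. 302. 316. 344.] lo [ 0.414 -0.143  0.002] hi [ 0.5   -0.088  0.057] med [ 0.449 -0.133  0.042]
side tong 0.59 [158. 228. 263. 251.] lo [ 0.252  0.196 -0.   ] hi [0.467 0.253 0.015] med [0.364 0.214 0.008]
   pt tong 0.78 [239. 208.] [[0.356 0.205 0.006]]
side scraper 0.97 [220. 162. 294. 189.] lo [0.426 0.412 0.001] hi [0.603 0.478 0.014] med [0.487 0.449 0.008]
   pt scraper 0.59 [176. 255.] [[0.507 0.438 0.002]]
side gas_knob_end 0.95 [357. 419. 388. 459.] lo [ 0.499 -0.376  0.008] hi [ 0.537 -0.336  0.046] med [ 0.514 -0.361  0.025]
   pt gas_knob_end 0.75 [452. 380.] [[ 0.519 -0.375  0.02 ]]
```

View pics/scene0.png

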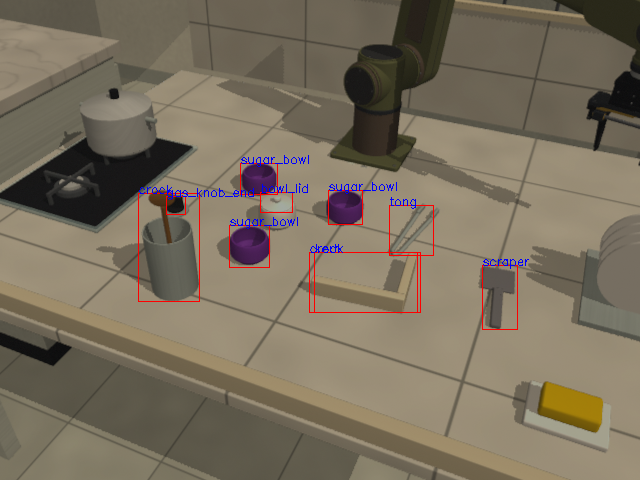

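View pics/side0.png

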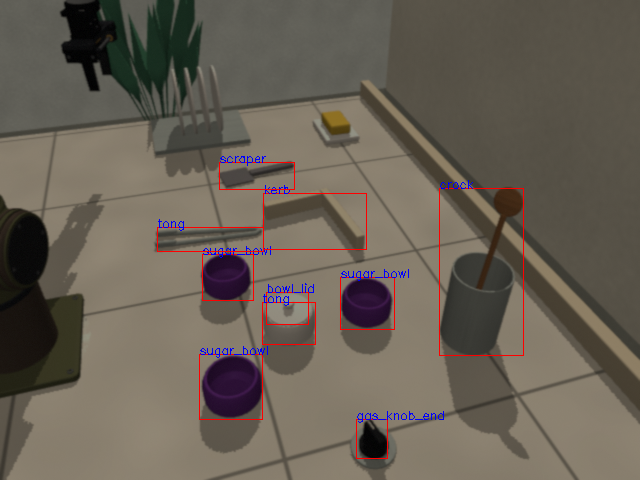

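The pictures show the white lidded bowl (scene ~[205,277], side ~[318,290]), three purple decoys around it, and the kerb with its corner at scene ~[307,400]. Next I fit the bowl and kerb.

```bash
cat > fit.py <<'E'
from h import *
from scipy.optimize import least_squares
def grid(cam,d):
    rc=np.argwhere(d>0); return rc,world(cam,rc,d)
def bowl(w,g,r=.046):
    m=(np.hypot(*(w[:,:2]-g).T)<.065)&(w[:,2]>.018)&(w[:,2]<.040)
    p=w[m,:2]
    f=least_squares(lambda c:np.hypot(*(p-c).T)-r,g,loss="soft_l1",f_scale=.002)
    return f.x,m.sum()
def kerb(w):
    # x: ox,oy,yaw ; inner-face points + top-face points
    m=(w[:,0]>.46)&(w[:,0]<.70)&(w[:,1]>.06)&(w[:,1]<.30)&(w[:,2]>.034)&(w[:,2]<.05)
    p=w[m,:2]
    def sd(x):
        c,s=np.cos(x[2]),np.sin(x[2]);q=(p-x[:2])@np.array([[c,-s],[s,c]])
        def box(lo,hi):
            e=np.maximum(np.array(lo)-q,q-np.array(hi)); return np.hypot(*np.maximum(e,0).T)+np.minimum(e.max(1),0)
        d=np.minimum(box([0,-.18],[.02,.02]),box([-.14,0],[.02,.02]))
        return np.maximum(d,0)
    f=least_squares(sd,[.645,.255,0.03]); return f.x,f.cost,m.sum(),p
E
python3 - <<'E'
from fit import *
from scipy.spatial.transform import Rotation as Ro
s=manip.read_state();print(s["clock"],Ro.from_rotvec(s["orientation"]).as_matrix().round(3))
allp=[]
for cam in("scene","side"):
    rc,w=grid(cam,np.load(cam+".npy"))
    for g in([.459,-.098],[.605,-.097],[.372,.046]): print(cam,*bowl(w,np.array(g)))
    x,c,n,p=kerb(w); print("kerb",x,c,n)
    cc=cv2.minAreaRect((p*1000).astype(np.float32));print(cc)
    # inner faces: points at z .01-.03
    m=(w[:,2]>.01)&(w[:,2]<.032)&(w[:,0]>.48)&(w[:,0]<.7)&(w[:,1]>.06)&(w[:,1]<.3);q=w[m,:2]
    a=q[(q[:,1]>.10)&(q[:,1]<.235)&(q[:,0]>.6)];b=q[(q[:,0]>.52)&(q[:,0]<.62)&(q[:,1]>.2)]
    if len(a)>20: print("back x=f(y)",np.polyfit(a[:,1],a[:,0],1),len(a),a[:,0].std())
    if len(b)>20: print("side y=f(x)",np.polyfit(b[:,0],b[:,1],1),len(b),b[:,1].std())
E
```

```text
1.5 [[-0.962  0.273  0.   ]
 [ 0.273  0.962  0.   ]
 [-0.     0.    -1.   ]]
scene [ 0.45643693 -0.09783958] 271
scene [ 0.60452281 -0.09586941] 544
scene [0.37106085 0.04668306] 466
kerb [0.63149781 0.26000344 0.10562221] 7.156557466092445e-05 1170
((580.5951538085938, 174.19679260253906), (166.45968627929688, 200.27029418945312), 6.457965850830078)
back x=f(y) [-0.1072146   0.67703459] 494 0.004580775700580961
side y=f(x) [0.10911119 0.21128466] 32 0.003026630590241789
side [ 0.45883176 -0.09653688] 453
side [ 0.6037644  -0.09827447] 756
side [0.37092221 0.04494949] 740
kerb [0.63032081 0.2587152  0.10602426] 3.752901197594111e-05 931
((579.7316284179688, 174.32659912109375), (160.41566467285156, 203.45970153808594), 6.003305912017822)
back x=f(y) [-0.10884125  0.65959778] 214 0.004366131355388903
side y=f(x) [0.10807582 0.1923514 ] 328 0.0036586997767320776
```

```bash
cat > go.py <<'E'
import sys; from h import *
from scipy.spatial.transform import Rotation as Ro
# usage: go.py x y z yaw_deg -> remaining shares in tool axes
s=manip.read_state();R=Ro.from_rotvec(s["orientation"])
t=np.array([float(v) for v in sys.argv[1:4]]);a=np.radians(float(sys.argv[4]))
T=Ro.from_matrix(np.array([[np.cos(a),np.sin(a),0],[np.sin(a),-np.cos(a),0],[0,0,-1]]))
print("t",s["clock"],"ee",np.round(s["ee_pos"],4),"F",np.round(s["wrist_force"],1),"w",round(s["grip_width"],4))
print("xyz",(R.inv().apply(t-s["ee_pos"])/.3).round(3),"rot",((R.inv()*T).as_rotvec()/np.radians(45)).round(3))
E
python3 go.py .42 -.162 .187 60
```

```text
t 1.5 ee [0.1777 0.6253 0.1873] F [-0.6 -0.5  0.1] w 0.0951
xyz [-1.494e+00 -2.304e+00  1.000e-03] rot [ 0.    -0.     2.314]
```

>>> step_arm(moves=[{"xyz": [-0.5,-0.77,0],"rot": [0,0,0.77],"hand": 0.42},{"xyz": [-0.5,-0.77,0],"rot": [0,0,0.77],"hand": 0.42},{"xyz": [-0.5,-0.77,0],"rot": [0,0,0.77],"hand": 0.42},{"xyz": [-0.5,-0.77,0],"rot": [0,0,0.77],"hand": 0.42},{"xyz": [-0.5,-0.77,0],"rot": [0,0,0.77],"hand": 0.42},{"xyz": [-0.5,-0.77,0],"rot": [0,0,0.77],"hand": 0.42}], newtons=20)

```text
clock: 2.25
ee_pos: [0.2593, 0.3611, 0.1876]
orientation: [1.344, 2.839, 0.002]
wrist_force: [0.1, 0.0, -0.8]
grip_width: 0.0553
grasp_force: 0.0
```

```bash
python3 go.py .42 -.162 .187 60
```

```text
t 2.25 ee [0.2593 0.3611 0.1876] F [ 0.1  0.  -0.8] w 0.0553
xyz [-1.688 -0.691  0.   ] rot [ 1.000e-03 -1.000e-03  1.541e+00]
```

>>> step_arm(moves=[{"xyz": [-0.85,-0.35,0],"rot": [0,0,0.77],"hand": 0.42},{"xyz": [-0.85,-0.35,0],"rot": [0,0,0.77],"hand": 0.42},{"xyz": [-0.85,-0.35,0],"rot": [0,0,0.77],"hand": 0.42},{"xyz": [-0.85,-0.35,0],"rot": [0,0,0.77],"hand": 0.42},{"xyz": [-0.85,-0.35,0],"rot": [0,0,0.77],"hand": 0.42},{"xyz": [-0.85,-0.35,0],"rot": [0,0,0.77],"hand": 0.42}])

```text
clock: 3.0
ee_pos: [0.3407, 0.098, 0.1876]
orientation: [-2.129, -2.31, -0.001]
wrist_force: [0.3, 0.6, -0.4]
grip_width: 0.055
grasp_force: 0.0
```

```bash
python3 go.py .42 -.162 .187 60
```

```text
t 3.0 ee [0.3407 0.098  0.1876] F [ 0.3  0.6 -0.4] w 0.055
xyz [-0.885  0.193  0.002] rot [ 0.    -0.001  0.77 ]
```

>>> step_arm(moves=[{"xyz": [-0.885,0.193,0],"rot": [0,0,0.77],"hand": 0.42},{"xyz": [-0.885,0.193,0],"rot": [0,0,0.77],"hand": 0.42},{"xyz": [-0.885,0.193,0],"rot": [0,0,0.77],"hand": 0.42},{"xyz": [-0.885,0.193,0],"rot": [0,0,0.77],"hand": 0.42},{"xyz": [-0.885,0.193,0],"rot": [0,0,0.77],"hand": 0.42},{"xyz": [-0.885,0.193,0],"rot": [0,0,0.77],"hand": 0.42},{"xyz": [-0.885,0.193,0],"rot": [0,0,0.77],"hand": 0.42}])

```text
clock: 3.88
ee_pos: [0.4202, -0.1593, 0.1871]
orientation: [-2.715, -1.578, -0.0]
wrist_force: [0.2, -0.3, -0.1]
grip_width: 0.0552
grasp_force: 0.0
```

```bash
python3 go.py .42 -.162 .022 60
```

```text
t 3.875 ee [ 0.4202 -0.1593  0.1871] F [ 0.2 -0.3 -0.1] w 0.0552
xyz [-0.008  0.004  0.55 ] rot [-0.001 -0.001  0.007]
```

>>> step_arm(moves=[{"xyz": [-0.008,0.004,0.1],"hand": 0.42},{"xyz": [-0.008,0.004,0.2],"hand": 0.42},{"xyz": [-0.008,0.004,0.3],"hand": 0.42},{"xyz": [-0.008,0.004,0.4],"hand": 0.42},{"xyz": [-0.008,0.004,0.48],"hand": 0.42},{"xyz": [-0.008,0.004,0.53],"hand": 0.42},{"xyz": [-0.008,0.004,0.55],"hand": 0.42},{"xyz": [-0.008,0.004,0.55],"hand": 0.42}])

```text
invalid input at $.moves[0]: expected keys xyz, rot, hand
```

```bash
python3 - <<'E'
from fit import *
im,d=manip.get_image("side");rc,w=grid("side",d);print(bowl(w,np.array([.458,-.097])))
cv2.imwrite("pics/side1.png",cv2.resize(im[180:460,150:450,::-1],None,fx=2,fy=2))
E
python3 go.py .568 .168 .022 60; python3 go.py .434 -.138 .022 60
```

```text
(array([ 0.45875384, -0.09656485]), np.int64(445))
t 3.925 ee [ 0.4202 -0.1593  0.1872] F [ 0.2 -0.2  0. ] w 0.055
xyz [ 1.192 -0.111  0.551] rot [-0.    -0.001  0.008]
t 3.925 ee [ 0.4202 -0.1593  0.1872] F [ 0.2 -0.2  0. ] w 0.055
xyz [0.084 0.005 0.551] rot [-0.    -0.001  0.008]
```

View pics/side1.png

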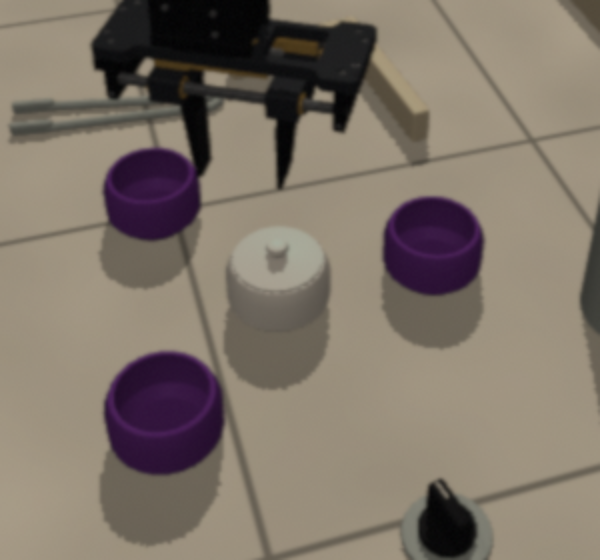

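The side view shows the hand still high, with the fingers apart and the bowl (crop ~[277,278]) untouched. I resend the descent with the full keys.

>>> step_arm(moves=[{"xyz": [-0.008,0.004,0.1],"rot": [0,0,0],"hand": 0.42},{"xyz": [-0.008,0.004,0.2],"rot": [0,0,0],"hand": 0.42},{"xyz": [-0.008,0.004,0.3],"rot": [0,0,0],"hand": 0.42},{"xyz": [-0.008,0.004,0.4],"rot": [0,0,0],"hand": 0.42},{"xyz": [-0.008,0.004,0.48],"rot": [0,0,0],"hand": 0.42},{"xyz": [-0.008,0.004,0.53],"rot": [0,0,0],"hand": 0.42},{"xyz": [-0.008,0.004,0.55],"rot": [0,0,0],"hand": 0.42},{"xyz": [-0.008,0.004,0.55],"rot": [0,0,0],"hand": 0.42}])

```text
clock: 4.92
ee_pos: [0.4202, -0.1637, 0.0226]
orientation: [2.717, 1.576, 0.0]
wrist_force: [0.4, -0.0, 0.5]
grip_width: 0.0549
grasp_force: 0.0
```

```bash
python3 go.py .434 -.138 .022 60; python3 go.py .566 .167 .022 60
```

```text
t 4.925 ee [ 0.4202 -0.1637  0.0226] F [ 0.4 -0.   0.5] w 0.0549
xyz [ 0.097 -0.003  0.002] rot [ 0.001 -0.     0.005]
t 4.925 ee [ 0.4202 -0.1637  0.0226] F [ 0.4 -0.   0.5] w 0.0549
xyz [ 1.198 -0.126  0.002] rot [ 0.001 -0.     0.005]
```

>>> step_arm(moves=[{"xyz": [0.02,0,0],"rot": [0,0,0],"hand": 0.42},{"xyz": [0.045,0,0],"rot": [0,0,0],"hand": 0.42},{"xyz": [0.065,0,0],"rot": [0,0,0],"hand": 0.42},{"xyz": [0.075,0,0],"rot": [0,0,0],"hand": 0.42},{"xyz": [0.083,0,0],"rot": [0,0,0],"hand": 0.42},{"xyz": [0.091,0,0],"rot": [0,0,0],"hand": 0.42},{"xyz": [0.099,0,0],"rot": [0,0,0],"hand": 0.42},{"xyz": [0.107,0,0],"rot": [0,0,0],"hand": 0.42},{"xyz": [0.116,-0.001,0],"rot": [0,0,0],"hand": 0.42},{"xyz": [0.126,-0.002,0],"rot": [0,0,0],"hand": 0.42}])

```text
clock: 6.18
ee_pos: [0.4379, -0.131, 0.0222]
orientation: [2.718, 1.575, -0.002]
wrist_force: [-2.4, -1.7, -0.1]
grip_width: 0.055
grasp_force: 1.2
```

>>> step_arm(moves=[{"xyz": [0.012,-0.0014,0],"rot": [0,0,0],"hand": 0.42},{"xyz": [0.024,-0.0028,0],"rot": [0,0,0],"hand": 0.42},{"xyz": [0.036,-0.0042,0],"rot": [0,0,0],"hand": 0.42},{"xyz": [0.048,-0.0056,0],"rot": [0,0,0],"hand": 0.42},{"xyz": [0.06,-0.007,0],"rot": [0,0,0],"hand": 0.42},{"xyz": [0.072,-0.0084,0],"rot": [0,0,0],"hand": 0.42},{"xyz": [0.084,-0.0098,0],"rot": [0,0,0],"hand": 0.42},{"xyz": [0.096,-0.0112,0],"rot": [0,0,0],"hand": 0.42},{"xyz": [0.108,-0.0126,0],"rot": [0,0,0],"hand": 0.42},{"xyz": [0.12,-0.014,0],"rot": [0,0,0],"hand": 0.42}])

```text
clock: 7.42
ee_pos: [0.4525, -0.0972, 0.0222]
orientation: [-2.718, -1.575, 0.0]
wrist_force: [-2.1, -2.9, -0.4]
grip_width: 0.0553
grasp_force: 1.2
```

```bash
python3 - <<'E'
from fit import *
for cam in("scene","side"):
    im,d=manip.get_image(cam);rc,w=grid(cam,d);print(bowl(w,manip.read_state()["ee_pos"][:2]+np.array([.024,.041])))
    if cam=="side": cv2.imwrite("pics/side2.png",cv2.resize(im[180:420,180:420,::-1],None,fx=2.4,fy=2.4))
E
python3 go.py .566 .167 .022 60
```

```text
(array([ 0.4730288 , -0.06216391]), np.int64(279))
(array([ 0.47538867, -0.06009095]), np.int64(408))
t 7.525 ee [ 0.4526 -0.0969  0.0223] F [-0.8 -0.9 -0.1] w 0.0547
xyz [ 0.951 -0.109  0.002] rot [-0.    -0.001  0.004]
```

View pics/side2.png

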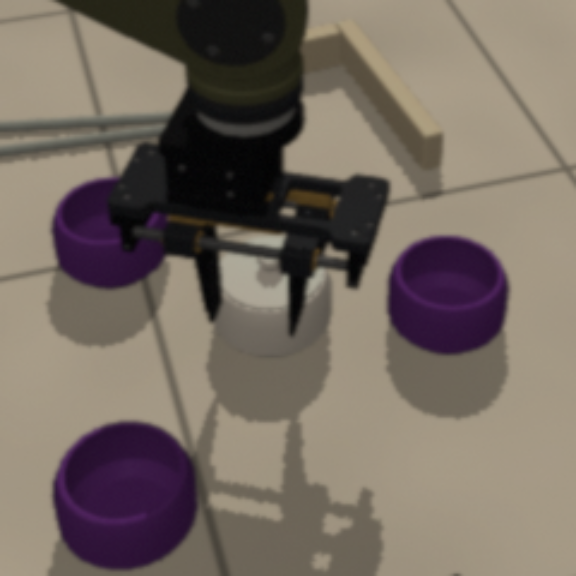

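Both fingertips bear on the bowl's wall (crop ~[270,320]), and the lid (crop ~[272,265]) is seated and clear. I continue pushing.

>>> step_arm(moves=[{"xyz": [0.012,-0.0014,0],"rot": [0,0,0],"hand": 0.42},{"xyz": [0.024,-0.0028,0],"rot": [0,0,0],"hand": 0.42},{"xyz": [0.036,-0.0042,0],"rot": [0,0,0],"hand": 0.42},{"xyz": [0.048,-0.0056,0],"rot": [0,0,0],"hand": 0.42},{"xyz": [0.06,-0.007,0],"rot": [0,0,0],"hand": 0.42},{"xyz": [0.072,-0.0084,0],"rot": [0,0,0],"hand": 0.42},{"xyz": [0.084,-0.0098,0],"rot": [0,0,0],"hand": 0.42},{"xyz": [0.096,-0.0112,0],"rot": [0,0,0],"hand": 0.42},{"xyz": [0.108,-0.0126,0],"rot": [0,0,0],"hand": 0.42},{"xyz": [0.12,-0.014,0],"rot": [0,0,0],"hand": 0.42}])

```text
clock: 8.78
ee_pos: [0.4668, -0.0639, 0.0222]
orientation: [-2.718, -1.575, 0.0]
wrist_force: [-0.7, -2.9, -0.5]
grip_width: 0.0551
grasp_force: 1.4
```

>>> step_arm(moves=[{"xyz": [0.012,-0.0014,0],"rot": [0,0,0],"hand": 0.42},{"xyz": [0.024,-0.0028,0],"rot": [0,0,0],"hand": 0.42},{"xyz": [0.036,-0.0042,0],"rot": [0,0,0],"hand": 0.42},{"xyz": [0.048,-0.0056,0],"rot": [0,0,0],"hand": 0.42},{"xyz": [0.06,-0.007,0],"rot": [0,0,0],"hand": 0.42},{"xyz": [0.072,-0.0084,0],"rot": [0,0,0],"hand": 0.42},{"xyz": [0.084,-0.0098,0],"rot": [0,0,0],"hand": 0.42},{"xyz": [0.096,-0.0112,0],"rot": [0,0,0],"hand": 0.42},{"xyz": [0.108,-0.0126,0],"rot": [0,0,0],"hand": 0.42},{"xyz": [0.12,-0.014,0],"rot": [0,0,0],"hand": 0.42}])

```text
clock: 10.02
ee_pos: [0.481, -0.0306, 0.0222]
orientation: [-2.718, -1.575, 0.0]
wrist_force: [-1.2, -2.7, 0.6]
grip_width: 0.0547
grasp_force: 1.4
```

>>> step_arm(moves=[{"xyz": [0.012,-0.0014,0],"rot": [0,0,0],"hand": 0.42},{"xyz": [0.024,-0.0028,0],"rot": [0,0,0],"hand": 0.42},{"xyz": [0.036,-0.0042,0],"rot": [0,0,0],"hand": 0.42},{"xyz": [0.048,-0.0056,0],"rot": [0,0,0],"hand": 0.42},{"xyz": [0.06,-0.007,0],"rot": [0,0,0],"hand": 0.42},{"xyz": [0.072,-0.0084,0],"rot": [0,0,0],"hand": 0.42},{"xyz": [0.084,-0.0098,0],"rot": [0,0,0],"hand": 0.42},{"xyz": [0.096,-0.0112,0],"rot": [0,0,0],"hand": 0.42},{"xyz": [0.108,-0.0126,0],"rot": [0,0,0],"hand": 0.42},{"xyz": [0.12,-0.014,0],"rot": [0,0,0],"hand": 0.42}])

```text
clock: 11.28
ee_pos: [0.4952, 0.0028, 0.0222]
orientation: [-2.718, -1.575, 0.0]
wrist_force: [-0.5, -3.1, 1.6]
grip_width: 0.0551
grasp_force: 1.4
```

>>> step_arm(moves=[{"xyz": [0.012,-0.0014,0],"rot": [0,0,0],"hand": 0.42},{"xyz": [0.024,-0.0028,0],"rot": [0,0,0],"hand": 0.42},{"xyz": [0.036,-0.0042,0],"rot": [0,0,0],"hand": 0.42},{"xyz": [0.048,-0.0056,0],"rot": [0,0,0],"hand": 0.42},{"xyz": [0.06,-0.007,0],"rot": [0,0,0],"hand": 0.42},{"xyz": [0.072,-0.0084,0],"rot": [0,0,0],"hand": 0.42},{"xyz": [0.084,-0.0098,0],"rot": [0,0,0],"hand": 0.42},{"xyz": [0.096,-0.0112,0],"rot": [0,0,0],"hand": 0.42},{"xyz": [0.108,-0.0126,0],"rot": [0,0,0],"hand": 0.42},{"xyz": [0.12,-0.014,0],"rot": [0,0,0],"hand": 0.42}])

```text
clock: 12.52
ee_pos: [0.5095, 0.0361, 0.0222]
orientation: [-2.718, -1.575, 0.0]
wrist_force: [-1.6, -2.8, 0.7]
grip_width: 0.0555
grasp_force: 1.5
```

```bash
python3 - <<'E'
from fit import *
for cam in("scene","side"):
    im,d=manip.get_image(cam);rc,w=grid(cam,d);print(bowl(w,manip.read_state()["ee_pos"][:2]+np.array([.0216,.0358])))
E
python3 go.py .5684 .173 .022 60
```

```text
(array([0.53022286, 0.07124199]), np.int64(298))
(array([0.53252426, 0.07319143]), np.int64(366))
t 12.625 ee [0.5096 0.0364 0.0223] F [ 0.3 -1.   0.6] w 0.0552
xyz [ 0.492 -0.056  0.001] rot [-0.    -0.001  0.004]
```

>>> step_arm(moves=[{"xyz": [0.012,-0.0014,0],"rot": [0,0,0],"hand": 0.42},{"xyz": [0.024,-0.0028,0],"rot": [0,0,0],"hand": 0.42},{"xyz": [0.036,-0.0042,0],"rot": [0,0,0],"hand": 0.42},{"xyz": [0.048,-0.0056,0],"rot": [0,0,0],"hand": 0.42},{"xyz": [0.06,-0.007,0],"rot": [0,0,0],"hand": 0.42},{"xyz": [0.072,-0.0084,0],"rot": [0,0,0],"hand": 0.42},{"xyz": [0.084,-0.0098,0],"rot": [0,0,0],"hand": 0.42},{"xyz": [0.096,-0.0112,0],"rot": [0,0,0],"hand": 0.42},{"xyz": [0.108,-0.0126,0],"rot": [0,0,0],"hand": 0.42},{"xyz": [0.12,-0.014,0],"rot": [0,0,0],"hand": 0.42}])

```text
clock: 13.88
ee_pos: [0.5237, 0.0694, 0.0222]
orientation: [2.718, 1.575, -0.0]
wrist_force: [-1.1, -3.4, 0.6]
grip_width: 0.0551
grasp_force: 1.5
```

>>> step_arm(moves=[{"xyz": [0.012,-0.0014,0],"rot": [0,0,0],"hand": 0.42},{"xyz": [0.024,-0.0028,0],"rot": [0,0,0],"hand": 0.42},{"xyz": [0.036,-0.0042,0],"rot": [0,0,0],"hand": 0.42},{"xyz": [0.048,-0.0056,0],"rot": [0,0,0],"hand": 0.42},{"xyz": [0.06,-0.007,0],"rot": [0,0,0],"hand": 0.42},{"xyz": [0.072,-0.0084,0],"rot": [0,0,0],"hand": 0.42},{"xyz": [0.084,-0.0098,0],"rot": [0,0,0],"hand": 0.42},{"xyz": [0.096,-0.0112,0],"rot": [0,0,0],"hand": 0.42},{"xyz": [0.108,-0.0126,0],"rot": [0,0,0],"hand": 0.42},{"xyz": [0.12,-0.014,0],"rot": [0,0,0],"hand": 0.42}])

```text
clock: 15.12
ee_pos: [0.538, 0.1027, 0.0222]
orientation: [-2.718, -1.575, 0.0]
wrist_force: [-0.1, -3.3, 0.8]
grip_width: 0.0549
grasp_force: 1.5
```

>>> step_arm(moves=[{"xyz": [0.012,-0.0014,0],"rot": [0,0,0],"hand": 0.42},{"xyz": [0.024,-0.0028,0],"rot": [0,0,0],"hand": 0.42},{"xyz": [0.036,-0.0042,0],"rot": [0,0,0],"hand": 0.42},{"xyz": [0.048,-0.0056,0],"rot": [0,0,0],"hand": 0.42},{"xyz": [0.06,-0.007,0],"rot": [0,0,0],"hand": 0.42},{"xyz": [0.072,-0.0084,0],"rot": [0,0,0],"hand": 0.42},{"xyz": [0.084,-0.0098,0],"rot": [0,0,0],"hand": 0.42},{"xyz": [0.096,-0.0112,0],"rot": [0,0,0],"hand": 0.42},{"xyz": [0.108,-0.0126,0],"rot": [0,0,0],"hand": 0.42},{"xyz": [0.12,-0.014,0],"rot": [0,0,0],"hand": 0.42}])

```text
clock: 16.38
ee_pos: [0.5523, 0.136, 0.0222]
orientation: [-2.718, -1.575, 0.0]
wrist_force: [-0.9, -2.6, 0.3]
grip_width: 0.0552
grasp_force: 1.5
```

>>> step_arm(moves=[{"xyz": [0.01,-0.0012,0],"rot": [0,0,0],"hand": 0.42},{"xyz": [0.02,-0.0024,0],"rot": [0,0,0],"hand": 0.42},{"xyz": [0.03,-0.0035,0],"rot": [0,0,0],"hand": 0.42},{"xyz": [0.04,-0.0047,0],"rot": [0,0,0],"hand": 0.42},{"xyz": [0.05,-0.006,0],"rot": [0,0,0],"hand": 0.42},{"xyz": [0.06,-0.007,0],"rot": [0,0,0],"hand": 0.42},{"xyz": [0.07,-0.008,0],"rot": [0,0,0],"hand": 0.42},{"xyz": [0.08,-0.0094,0],"rot": [0,0,0],"hand": 0.42}])

```text
clock: 17.38
ee_pos: [0.5617, 0.1582, 0.0222]
orientation: [-2.718, -1.575, 0.0]
wrist_force: [-0.7, -2.8, 0.3]
grip_width: 0.0551
grasp_force: 1.5
```

```bash
python3 - <<'E'
from fit import *
k=np.array([.631,.2595]);c,s=np.cos(.1065),np.sin(.1065)
for cam in("scene","side"):
    im,d=manip.get_image(cam);rc,w=grid(cam,d);b,n=bowl(w,manip.read_state()["ee_pos"][:2]+np.array([.0216,.0358]));print(b,n,"local",(b-k)@np.array([[c,-s],[s,c]]))
    if cam=="scene":cv2.imwrite("pics/scene3.png",cv2.resize(im[180:330,270:450,::-1],None,fx=4,fy=4))
E
python3 go.py .5684 .173 .022 60
```

```text
[0.58287213 0.1935777 ] 264 local [-0.05486265 -0.06043286]
[0.58782512 0.19490985] 420 local [-0.04979612 -0.05963476]
t 17.475 ee [0.5619 0.1585 0.0223] F [-1.3 -1.8 -0.2] w 0.0553
xyz [ 0.053 -0.005  0.001] rot [ 0.    -0.001  0.004]
```

View pics/scene3.png

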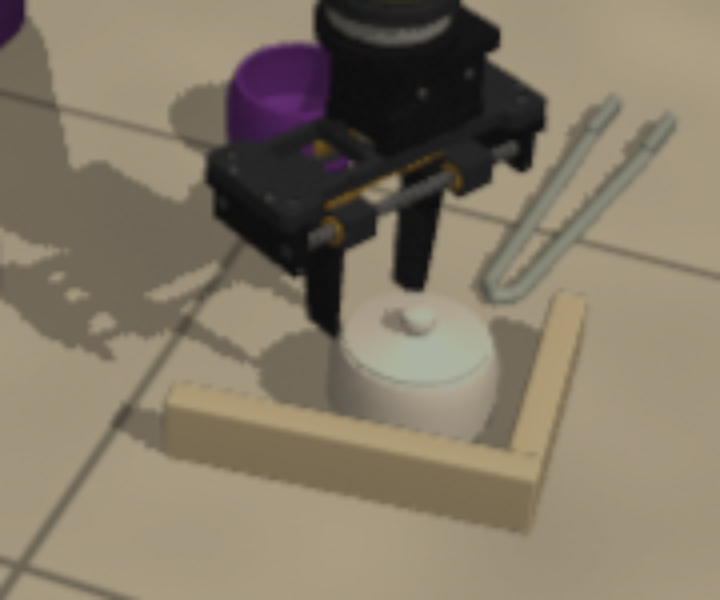

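The bowl (crop ~[415,370]) is inside the kerb, a few mm from the back leg and about 14 mm from the side leg, with its lid on. I now push more slowly and watch the force.

>>> step_arm(moves=[{"xyz": [0.005,0,0],"rot": [0,0,0],"hand": 0.42},{"xyz": [0.01,-0.001,0],"rot": [0,0,0],"hand": 0.42},{"xyz": [0.015,-0.001,0],"rot": [0,0,0],"hand": 0.42},{"xyz": [0.02,-0.002,0],"rot": [0,0,0],"hand": 0.42},{"xyz": [0.025,-0.002,0],"rot": [0,0,0],"hand": 0.42},{"xyz": [0.03,-0.003,0],"rot": [0,0,0],"hand": 0.42},{"xyz": [0.035,-0.003,0],"rot": [0,0,0],"hand": 0.42},{"xyz": [0.04,-0.004,0],"rot": [0,0,0],"hand": 0.42}])

```text
clock: 18.48
ee_pos: [0.5667, 0.1692, 0.0222]
orientation: [2.718, 1.575, 0.0]
wrist_force: [-1.7, -2.8, 1.2]
grip_width: 0.0555
grasp_force: 1.5
```

>>> step_arm(moves=[{"xyz": [0.003,0,0],"rot": [0,0,0],"hand": 0.42},{"xyz": [0.006,0,0],"rot": [0,0,0],"hand": 0.42}])

```text
clock: 18.73
ee_pos: [0.5674, 0.1707, 0.0222]
orientation: [-2.718, -1.575, 0.0]
wrist_force: [-1.5, -2.5, 1.1]
grip_width: 0.055
grasp_force: 1.6
```

>>> step_arm(moves=[{"xyz": [0.003,0,0],"rot": [0,0,0],"hand": 0.42},{"xyz": [0.005,0,0],"rot": [0,0,0],"hand": 0.42}])

```text
clock: 18.98
ee_pos: [0.5682, 0.172, 0.0222]
orientation: [-2.718, -1.575, 0.0]
wrist_force: [-1.9, -2.2, 1.6]
grip_width: 0.0551
grasp_force: 1.6
```

>>> step_arm(moves=[{"xyz": [0.003,0,0],"rot": [0,0,0],"hand": 0.42},{"xyz": [0.005,0,0],"rot": [0,0,0],"hand": 0.42}])

```text
clock: 19.23
ee_pos: [0.5683, 0.1726, 0.0221]
orientation: [2.718, 1.575, -0.004]
wrist_force: [-4.0, -5.4, 2.5]
grip_width: 0.0551
grasp_force: 3.2
```

>>> step_arm(moves=[{"xyz": [0.003,0,0],"rot": [0,0,0],"hand": 0.42},{"xyz": [0.005,0,0],"rot": [0,0,0],"hand": 0.42}])

```text
clock: 19.48
ee_pos: [0.5683, 0.1732, 0.0221]
orientation: [2.717, 1.575, -0.007]
wrist_force: [-5.5, -8.1, 5.1]
grip_width: 0.0553
grasp_force: 4.9
```

```bash
python3 - <<'E'
from fit import *
k=np.array([.631,.2595]);c,s=np.cos(.1065),np.sin(.1065)
for cam in("scene","side"):
    im,d=manip.get_image(cam);rc,w=grid(cam,d);b,n=bowl(w,manip.read_state()["ee_pos"][:2]+np.array([.0216,.0358]));print(b,n,"local",(b-k)@np.array([[c,-s],[s,c]]))
E
python3 go.py .5684 .173 .022 60
```

```text
[0.60337517 0.2129378 ] 330 local [-0.03241782 -0.04336191]
[0.59221832 0.20949471] 431 local [-0.04387746 -0.04559953]
t 19.575 ee [0.5683 0.1731 0.0221] F [-6.1 -7.2  5.4] w 0.0551
xyz [-0.  0.  0.] rot [-0.002  0.006  0.004]
```

>>> step_arm(moves=[{"xyz": [0.003,0.003,0],"rot": [0,0,0],"hand": 0.42},{"xyz": [0.004,0.006,0],"rot": [0,0,0],"hand": 0.42},{"xyz": [0.004,0.006,0],"rot": [0,0,0],"hand": 0.42}])

```text
clock: 19.95
ee_pos: [0.5687, 0.1731, 0.0219]
orientation: [-2.717, -1.575, 0.014]
wrist_force: [-11.4, -7.8, 9.0]
grip_width: 0.0554
grasp_force: 8.3
```

>>> step_arm(moves=[{"xyz": [0.003,-0.003,0],"rot": [0,0,0],"hand": 0.42},{"xyz": [0.003,-0.006,0],"rot": [0,0,0],"hand": 0.42},{"xyz": [0.003,-0.006,0],"rot": [0,0,0],"hand": 0.42}])

```text
clock: 20.32
ee_pos: [0.5684, 0.174, 0.022]
orientation: [2.717, 1.575, -0.012]
wrist_force: [-8.7, -9.7, 6.1]
grip_width: 0.055
grasp_force: 8.4
```

Both directions resist firmly, so the bowl is seated. I back straight off, then go up.

>>> step_arm(moves=[{"xyz": [-0.01,0,0],"rot": [0,0,0],"hand": 0.42},{"xyz": [-0.025,0,0],"rot": [0,0,0],"hand": 0.42},{"xyz": [-0.05,0,0],"rot": [0,0,0],"hand": 0.42},{"xyz": [-0.1,0,0],"rot": [0,0,0],"hand": 0.42},{"xyz": [-0.17,0,0],"rot": [0,0,0],"hand": 0.42},{"xyz": [-0.24,0,0],"rot": [0,0,0],"hand": 0.42},{"xyz": [-0.26,0,0],"rot": [0,0,0],"hand": 0.42},{"xyz": [-0.26,0,-0.15],"rot": [0,0,0],"hand": 0.42},{"xyz": [-0.26,0,-0.3],"rot": [0,0,0],"hand": 0.42},{"xyz": [-0.26,0,-0.45],"rot": [0,0,0],"hand": 0.42}])

```text
clock: 21.58
ee_pos: [0.5318, 0.1084, 0.1587]
orientation: [-2.718, -1.575, -0.001]
wrist_force: [-0.3, 0.1, -0.1]
grip_width: 0.0553
grasp_force: 0.0
```

>>> step_arm(moves=[{"xyz": [-0.25,0,-0.15],"rot": [0,0,0],"hand": 0.42},{"xyz": [-0.45,0,-0.3],"rot": [0,0,0],"hand": 0.42},{"xyz": [-0.6,0,-0.3],"rot": [0,0,0],"hand": 0.42},{"xyz": [-0.6,0,-0.3],"rot": [0,0,0],"hand": 0.42},{"xyz": [-0.6,0,-0.3],"rot": [0,0,0],"hand": 0.42}])

```text
clock: 22.2
ee_pos: [0.4425, -0.048, 0.2475]
orientation: [2.719, 1.572, 0.002]
wrist_force: [-0.4, 0.5, -0.6]
grip_width: 0.0553
grasp_force: 0.0
```

```bash
python3 - <<'E'
from fit import *
k=np.array([.631,.2595]);c,s=np.cos(.1065),np.sin(.1065)
ims=[]
for cam in("scene","side"):
    im,d=manip.get_image(cam);rc,w=grid(cam,d);b,n=bowl(w,np.array([.59,.2085]));print(b,n,"local",(b-k)@np.array([[c,-s],[s,c]]))
    m=(np.hypot(*(w[:,:2]-b).T)<.05)&(w[:,2]>.057);print("lid",np.percentile(w[m],[1,99],axis=0).round(4).tolist())
    ims.append(cv2.resize(im[180:330,270:420,::-1] if cam=="scene" else im[170:320,240:390,::-1],(400,400)))
cv2.imwrite("pics/end.png",np.hstack(ims))
E
python3 go.py .5684 .173 .022 60
```

```text
[0.60114695 0.21412408] 332 local [-0.03450732 -0.04194549]
lid [[0.5556, 0.1733, 0.0572], [0.6275, 0.246, 0.0773]]
[0.59204185 0.21036676] 482 local [-0.04396023 -0.04471366]
lid [[0.5552, 0.1703, 0.0572], [0.6264, 0.2447, 0.0763]]
t 22.3 ee [ 0.4426 -0.0468  0.2464] F [-0.1  0.  -1.1] w 0.0551
xyz [0.844 0.001 0.748] rot [-0.002 -0.     0.005]
```

View pics/end.png

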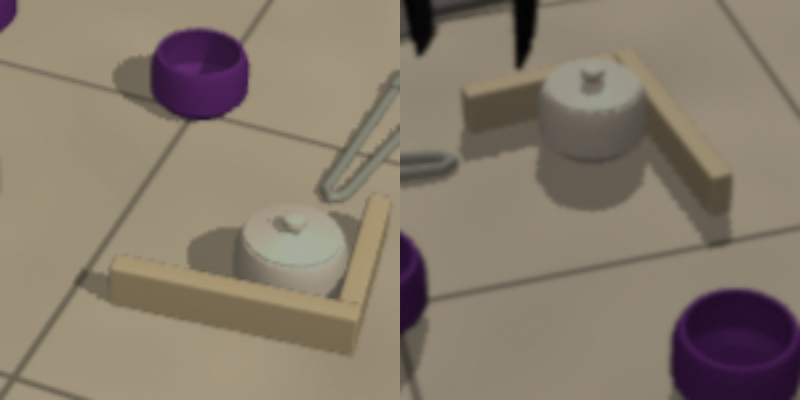

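The bowl sits in the corner touching both legs (left ~[293,250], right ~[593,105]), its lid is level, and the lid centre matches the expected corner position. The hand is clear, so I hand in.

```bash
python3 -c "
from plant import manip
print(manip.finish_job())"
```

```text
the job is handed in; nothing more can be done
None
```

The sugar bowl now rests in the inside corner of the kerb against both sides with its lid on, the hand is clear, the gas knob, crock, tong and scraper were never approached, and the job was handed in at about 22 s; the hand-in gave no verdict.

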